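# Level the tote divider in its turnover frame and lock it

### The job

The wooden divider board in the turnover frame has been left tilted. Turn it about its long axis until it lies level, then lock the frame by turning the red knob clockwise (seen from above) fully to its stop. Leave the black knob as it is.

Things in the scene. Friction and masses are not known exactly. Their poses are not given: they have to be found in the camera images.
- board: Wooden board 150 x 280 x 14 mm. Origin: its centre, on the level turning axis 115 mm above the bench. y: along the long turning axis; x: across the width; z: out of the top face, straight up when level. Starts 25 to 50 degrees off, robot-side (-x) long edge raised: press it down. Stiff balanced pivots (0.2 N m): stays where left; no stop at level. Dark slot in its middle is only a flush marking.
- lock_grip (a point): Red locking knob on top of one of the frame's two uprights, 190 mm from the board's centre (either end). Grip: upright bar 46 mm long, 14 thick, 32 high, on a 48 mm disc, turning about the vertical. Point: on the axis, 7 mm below the bar's top, 37 mm above the upright's 86 x 76 mm head (its top 160 mm above the bench). x runs along the bar and turns with it, z up.
- lock (a joint): Angle of the red knob in rad, growing clockwise seen from above: it starts between 0 and 0.3 (unlocked) and the stop, fully locked, is at 1.4. At 0 the bar lies across the board's long axis. Turning takes 0.05 N m, and it stays where left.
- clamp_end (a point): One end of the grip bar of the black knob (same shape as the red one) on the other upright, 23 mm from its axis, 37 mm above the upright's top. This knob holds the board's jaws and is to be left alone.

How it is judged:
On the way, in this order (a step that is already met when the one before it is completed fails the run):
1. the board is level while the red knob is still unlocked (angle between board's own z axis and vertical below 0.2 rad and value of joint lock below 0.6 rad), for 0.2 s.
2. the red knob is turned clockwise to its stop (value of joint lock above 1.2 rad), for 0.2 s.
At the end, for the whole second after the job is handed in: The board lies level to within 0.2 rad (11 degrees) with its top face up and at rest, and the red knob is turned clockwise to within 0.2 rad (11 degrees) of its stop (angle between board's own z axis and vertical below 0.2 rad and angular speed of board below 0.05 rad/s and value of joint lock above 1.2 rad); the robot touches nothing.
It fails at once if the black knob is turned (its bar end moves by more than 8 mm) (distance of clamp_end from where it was at the start of the episode above 0.008 m).
It also fails if it takes over 51 s, if anything falls off the work surface, if the arm or the gripper's body presses on something with over 40 N, if the wrist force passes 120 N, or if a joint passes its speed limit or range.

### The arm

A 6-joint arm with a two-finger parallel gripper is mounted at the origin on the work surface. World frame = base frame: x ahead of the robot, y to its left, z up, the work surface at z = 0. Lengths are in m, angles in rad, forces in N, time in s.
With the tool pointing down it reaches from about 0.4 to 0.925 m from the base axis. Payload 12.5 kg.
Tool frame: the origin (TCP) lies where the fingers leave the gripper's body, on its centre line; the fingertips stand 78 mm ahead of it and the grasp point (between the pads) lies 59 mm ahead of it (r.tip_extent is the distance from the TCP to the fingertips, in m); z points along the fingers, y is the direction in which the jaws open and shut (so a half turn about z gives the same grasp; the last joint's range is limited). The gripper opens to 95 mm and grips with 3 to 60 N. Pads are 20 mm wide; open, the fingers measure 119 mm over their backs; the gripper's body (75 mm by 180 mm) begins 59 mm behind the grasp point.
Start: joints at [-1.254, 0.491, 1.559, -0, 1.092, -0.106], TCP at [0.256, -0.57, 0.292] pointing down, gripper open.
Joint ranges: [-3.1, 3.1], [-0.84, 2.19], [0.05, 2.79], [-1.13, 4.28], [0.06, 2.93], [-2.69, 2.69]. Speed limits (rad/s): [2.22, 2.22, 2.79, 3.14, 3.14, 3.14].

### API

Orientations are given as a 3x3 rotation matrix whose columns are the frame's x, y, z axes.
In Python, from cell import r gives the robot as it stands.
- The arm moves only by the tool apply_moves, never from a script. Its argument "rows" is a list of rows, each an object of numbers: "x", "y", "z": the shift along the tool's x, y, z in mm; "twist": the turn about the tool's z in rad. A call has exactly 8 rows; each row is the pose to reach, as a shift and turn from the pose measured when the call began, along the tool's axes at that moment; what a row does not reach only later rows make up. A row lasts 1/12 s, in which the tool goes at most 41.7 mm and 7.16 degrees, less where a joint would pass 70% of its speed; a pose out of reach is approached as far as the arm can. A call with a gripper value outside its range is refused whole. "claw" is the gripper's target within -1 to 1 (fully open at 1, half-way at 0, shut at -1), set as the call begins (left out, the last holds). The fingers move at their own pace and stop on an object; the grip force is fixed at half the most. Time passes only in rows, so rows that repeat a pose let the fingers close, or fill a call up. It gives the time, the measured TCP pose, the force and the opening at its end, in the units of the state.
- r.sense(): the state, without advancing time (a new reading comes with each control period).
- r.snapshot(name): name is "side" or "top"; returns the picture (400x640x3 uint8, red, green, blue); there is no depth.
- r.camera_params(name): a dict with "mtx" (3x3 intrinsics, pixels), "k1" (the pictures are not rectified: a ray, as slopes to the right and down, at radius r is drawn at 1 + k1 r^2 times it, then the intrinsics apply), "eye" and "attitude" of the camera in the world. Camera axes: x right, y down, z forward; pixel columns grow to the right and rows downward; lengths in m; the calibration is good to about 2 mm. A picture is of the moment at which its call begins. camera_params takes no time and is no camera call.
- r.job_done(): hands the job in, once; it reports no verdict.
Trained networks look in the newest picture that a camera, given by its name, has taken for a name from the list of things; names that differ only in an ending like _2 or _b are one class to them, and where a whole thing is asked for, a point or a joint stands for the part that bears it (a point fixed in the world has none). Each returns a list of dicts, best first, with "p" (0 to 1); they miss things now and then, are a little off and sometimes report something else, mostly with a low value. They report only what shows in the picture. A call takes as long as a camera call.
- r.search_frame(label, camera): "extent" ([left, top, right, bottom] in pixels, round what is visible of it).
The state is a dict: "time": time; "qpos": joint angles; "qd": joint speeds; "joint_efforts": joint torques, N m; "ee_pos": TCP position; "ee_rot": TCP orientation; "wrist_force": force on the tool from outside, world axes, zero at the start; "wrist_torque": the same for the moment, N m; "finger_gap": finger opening in m.
Only numpy, scipy, OpenCV 4.12 (cv2) and the standard library are available. Lean on these libraries where they do the work, as an engineer would, in place of code of your own. Each camera call takes 0.05 s, during which the arm holds its last target. There are 200 camera calls.

## Working session

There is one attempt and no reset: what is moved stays moved. The work goes in short steps, Python scripts to look and compute and a tool call to move; the robot and the scene stay as the last step left them, time stands still between calls to the robot, and variables do not carry over. Pictures are saved under pics/ and viewed, about 8 in all and at most 12, crops included, and the job is handed in when it is done.

Besides the shell and the picture viewer there is one more tool, called after ">>>" as name([rows], argument=value, ...), one row to a line, values as JSON. apply_moves: Moves the arm, as the interface text tells. Its arguments: {"type":"object","properties":{"rows":{"type":"array","items":{"type":"object","properties":{"x":{"type":"number"},"y":{"type":"number"},"z":{"type":"number"},"twist":{"type":"number"}}}},"claw":{"type":"number"}},"required":["rows"]}

```bash
mkdir -p pics; cat > h.py <<'E'
import numpy as np, cv2
from cell import r
def cam(n):
    p=r.camera_params(n); return np.array(p["mtx"]),p["k1"],np.array(p["eye"]),np.array(p["attitude"])
def unproj(n,uv,z):
    K,k,e,R=cam(n); uv=np.array(uv,float).reshape(-1,1,2)
    s=cv2.undistortPoints(uv,K,np.array([k,0,0,0.]))[:,0]
    d=np.c_[s,np.ones(len(s))]@R.T
    return e+d*((z-e[2])/d[:,2])[:,None]
def proj(n,P):
    K,k,e,R=cam(n); P=np.array(P,float).reshape(-1,3)
    return cv2.projectPoints(P,cv2.Rodrigues(R.T)[0],-R.T@e,K,np.array([k,0,0,0.]))[0][:,0]
def shot(n,f,crop=None,sc=1):
    im=r.snapshot(n)
    if crop: im=im[crop[1]:crop[3],crop[0]:crop[2]]
    im=cv2.resize(im,None,fx=sc,fy=sc,interpolation=cv2.INTER_CUBIC)
    cv2.imwrite("pics/"+f,im[:,:,::-1].copy())
E
python3 - <<'E'
from h import *
for n in("top","side"):
    shot(n,n+"0.png")
    K,k,e,R=cam(n);print(n,K.round(1).tolist(),k,e,R.round(3).tolist())
    for l in("board","lock_grip","clamp_end"):
        print(l,[(np.round(d["extent"]),round(d["p"],2)) for d in r.search_frame(l,n)][:3])
print(r.sense())
E
```

```text
top [[432.8, 0.0, 323.4], [0.0, 432.8, 203.4], [0.0, 0.0, 1.0]] -0.10229549309220914 [0.39865465 0.044103   0.95618913] [[0.009, -0.974, 0.228], [-1.0, -0.009, 0.002], [-0.0, -0.228, -0.974]]
board [(array([261., 178., 413., 246.]), 0.86)]
lock_grip [(array([224., 197., 251., 224.]), 0.94)]
clamp_end [(array([428., 180., 453., 207.]), 0.74)]
side [[403.6, 0.0, 323.5], [0.0, 403.6, 200.9], [0.0, 0.0, 1.0]] -0.08838402435750023 [0.25581703 0.45409908 0.73098795] [[-0.791, -0.435, 0.43], [-0.611, 0.543, -0.576], [0.017, -0.718, -0.695]]
board [(array([263., 180., 383., 287.]), 0.78)]
lock_grip [(array([246., 262., 273., 298.]), 0.9)]
clamp_end [(array([352., 150., 374., 171.]), 0.63)]
{'time': 0.4, 'qpos': array([-1.25358479e+00,  4.91040997e-01,  1.55898420e+00,  3.95399150e-05,
        1.09167850e+00, -1.05628462e-01]), 'qd': array([ 1.71420958e-03, -1.80432643e-03,  2.74109495e-03,  1.04763473e-03,
       -5.65818954e-05,  5.70269712e-04]), 'joint_efforts': array([-2.22311603e-03, -6.11914301e+01, -2.58178943e+01,  6.92330534e-02,
        4.52523131e-02, -3.33606908e-05]), 'ee_pos': array([ 0.25647861, -0.56994319,  0.29214427]), 'ee_rot': array([[ 9.11934701e-01,  4.10335352e-01, -1.29944624e-06],
       [ 4.10335350e-01, -9.11934695e-01,  1.16448434e-04],
       [ 4.65978989e-05, -1.06726576e-04, -9.99999993e-01]]), 'wrist_force': array([-0.58528037,  0.25679669,  0.19555918]), 'wrist_torque': array([0.00997321, 0.04806621, 0.00950335]), 'finger_gap': 0.09515443176780174}
```

View pics/top0.png

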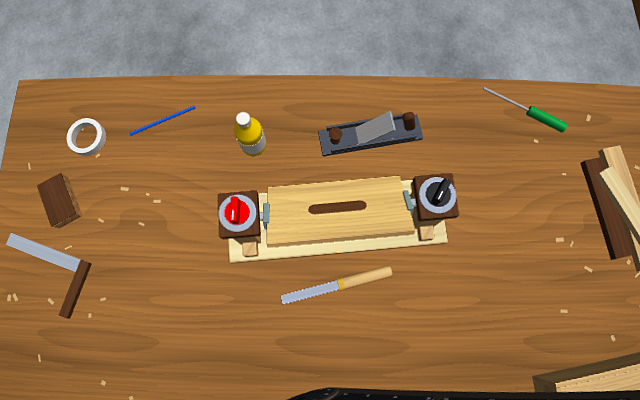

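View pics/side0.png

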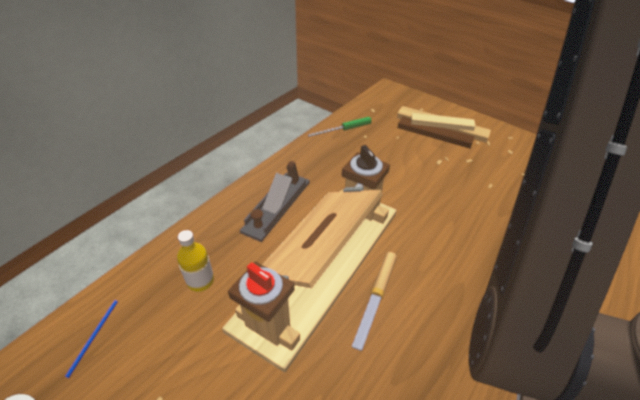

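The top view shows the red knob at (236,211) on the left and the black knob at (438,194). The board's corners are near (268,188), (408,177), (414,234) and (265,246), and its robot-side edge is at the bottom of the picture.

```bash
python3 - <<'E'
from h import *
a=unproj("top",[(237,211)],.165)[0];b=unproj("top",[(438,194)],.165)[0]
print(a,b,np.linalg.norm(a-b),(a+b)/2)
c=(a+b)/2;c[2]=.115;Y=(a-b);Y[2]=0;Y/=np.linalg.norm(Y);X=np.array([Y[1],-Y[0],0]);Z=np.array([0,0,1.])
print("yaw",np.degrees(np.arctan2(X[1],X[0])))
obs=np.array([(268,188),(408,177),(414,234),(265,246)])
for t in range(20,55,5):
    th=np.radians(t);x=np.cos(th)*X-np.sin(th)*Z;z=np.cos(th)*Z+np.sin(th)*X
    P=[c+sx*.075*x+sy*.14*Y+.007*z for sx,sy in((1,1),(1,-1),(-1,-1),(-1,1))]
    p=proj("top",P);print(t,p.round().tolist(),abs(p-obs).mean().round(1), P[3].round(3))
K=None
im=r.snapshot("top")[170:260,205:470];cv2.imwrite("pics/t1.png",cv2.resize(im,None,fx=3,fy=3,interpolation=2)[:,:,::-1].copy())
E
```

```text
[0.56800511 0.20815321 0.165     ] [ 0.60449694 -0.17160052  0.165     ] 0.38150301506142714 [0.58625103 0.01827634 0.165     ]
yaw 5.488893911303669
20 [[266.0, 182.0], [401.0, 171.0], [415.0, 233.0], [267.0, 246.0]] 3.2 [0.505 0.151 0.147]
25 [[267.0, 183.0], [400.0, 172.0], [415.0, 231.0], [267.0, 244.0]] 3.2 [0.508 0.151 0.153]
30 [[267.0, 185.0], [400.0, 174.0], [415.0, 229.0], [266.0, 242.0]] 3.3 [0.512 0.152 0.159]
35 [[268.0, 187.0], [400.0, 176.0], [416.0, 226.0], [266.0, 239.0]] 3.4 [0.516 0.152 0.164]
40 [[268.0, 190.0], [399.0, 179.0], [416.0, 223.0], [265.0, 236.0]] 4.4 [0.52  0.153 0.169]
45 [[269.0, 192.0], [399.0, 181.0], [416.0, 220.0], [265.0, 233.0]] 5.8 [0.525 0.153 0.173]
50 [[269.0, 195.0], [399.0, 184.0], [416.0, 217.0], [264.0, 230.0]] 7.4 [0.53  0.154 0.177]
```

View pics/t1.png

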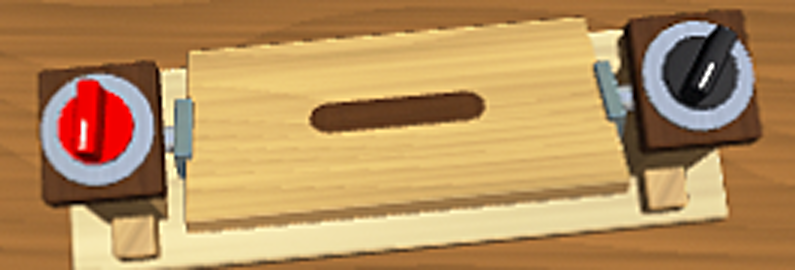

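The tilt comes out at about 30° with the frame yawed 5.5°. The measured knob spacing of 381 mm matches the given 380 mm. To keep joint 6 in range for the clockwise turn, I'll turn the tool to a yaw of about 180° on the way to the board.

>>> apply_moves([
  {"x": 30, "y": -26, "z": -20, "twist": -0.12},
  {"x": 60, "y": -52, "z": -40, "twist": -0.24},
  {"x": 90, "y": -78, "z": -40, "twist": -0.36},
  {"x": 120, "y": -104, "z": -40, "twist": -0.48},
  {"x": 150, "y": -130, "z": -40, "twist": -0.6},
  {"x": 180, "y": -156, "z": -40, "twist": -0.72},
  {"x": 210, "y": -182, "z": -40, "twist": -0.84},
  {"x": 240, "y": -208, "z": -40, "twist": -0.96},
], claw=-1)

```text
time: 1.12
ee_pos: [0.3903, -0.28, 0.3324]
ee_rot: [[0.181, 0.983, 0.0], [0.983, -0.181, -0.0], [-0.0, 0.0, -1.0]]
wrist_force: [0.8, -0.9, -0.5]
finger_gap: 0.0472
```

```bash
cat > m.py <<'E'
from h import *
import sys
def rel(x,y,z,yawdeg):
    s=r.sense();R=s["ee_rot"];d=R.T@(np.array([x,y,z])-s["ee_pos"])*1000
    yaw=np.arctan2(R[1,0],R[0,0]);t=(np.radians(yawdeg)-yaw)
    t=(t+np.pi)%(2*np.pi)-np.pi
    print("t",s["time"],"pos",s["ee_pos"].round(4),"yaw",np.degrees(yaw).round(1),"q",s["qpos"].round(2),"F",s["wrist_force"].round(1),"gap",s["finger_gap"].round(4))
    print("shift",d.round(1),"twist",round(-t,3))
if __name__=="__main__": rel(*map(float,sys.argv[1:]))
E
python3 m.py .528 .013 .33 177
```

```text
Traceback (most recent call last):
  File "m.py", line 9, in <module>
    if __name__=="__main__": rel(*map(float,sys.argv[1:]))
                             ~~~^^^^^^^^^^^^^^^^^^^^^^^^^^
  File "m.py", line 7, in rel
    print("t",s["time"],"pos",s["ee_pos"].round(4),"yaw",np.degrees(yaw).round(1),"q",s["qpos"].round(2),"F",s["wrist_force"].round(1),"gap",s["finger_gap"].round(4))
                                                                                                                                             ^^^^^^^^^^^^^^^^^^^^^
AttributeError: 'float' object has no attribute 'round'
```

```bash
sed -i 's/s\["finger_gap"\].round(4)/round(s["finger_gap"],4)/' m.py; python3 m.py .528 .013 .33 177
```

```text
t 1.1167 pos [ 0.3903 -0.28    0.3324] yaw 79.6 q [-0.76  0.24  1.85  0.    1.06 -0.58] F [ 0.8 -0.9 -0.5] gap 0.0472
shift [313.1  82.3   2.4] twist -1.701
```

>>> apply_moves([
  {"x": 39, "y": 10, "z": 0, "twist": -0.12},
  {"x": 78, "y": 20, "z": 0, "twist": -0.24},
  {"x": 117, "y": 30, "z": 0, "twist": -0.36},
  {"x": 156, "y": 41, "z": 0, "twist": -0.48},
  {"x": 195, "y": 51, "z": 0, "twist": -0.6},
  {"x": 234, "y": 62, "z": 0, "twist": -0.72},
  {"x": 273, "y": 72, "z": 0, "twist": -0.84},
  {"x": 313, "y": 82, "z": 2, "twist": -0.96},
])

```text
time: 1.78
ee_pos: [0.5283, 0.015, 0.3309]
ee_rot: [[-0.706, 0.708, 0.001], [0.708, 0.706, -0.001], [-0.001, 0.001, -1.0]]
wrist_force: [0.4, -0.7, 0.1]
finger_gap: 0.0008
```

```bash
python3 m.py .528 .013 .24 177
```

```text
t 1.7833 pos [0.5283 0.015  0.3309] yaw 134.9 q [-0.1   0.31  1.74 -0.    1.08 -0.88] F [ 0.4 -0.7  0.1] gap 0.0008
shift [-1.1 -1.7 90.9] twist -0.735
```

>>> apply_moves([
  {"z": 10, "twist": -0.12},
  {"z": 25, "twist": -0.24},
  {"z": 40, "twist": -0.36},
  {"z": 55, "twist": -0.48},
  {"z": 65, "twist": -0.6},
  {"z": 75, "twist": -0.72},
  {"z": 80, "twist": -0.735},
  {"z": 85, "twist": -0.735},
])

```text
invalid input
```

```bash
python3 m.py .528 .013 .2 177; python3 -c "
from h import *
shot('top','t2.png',(190,150,480,280),2.5)"
```

```text
t 1.7833 pos [0.5283 0.015  0.3309] yaw 134.9 q [-0.1   0.31  1.74 -0.    1.08 -0.88] F [ 0.4 -0.7  0.1] gap 0.0008
shift [ -1.   -1.7 130.9] twist -0.735
```

View pics/t2.png

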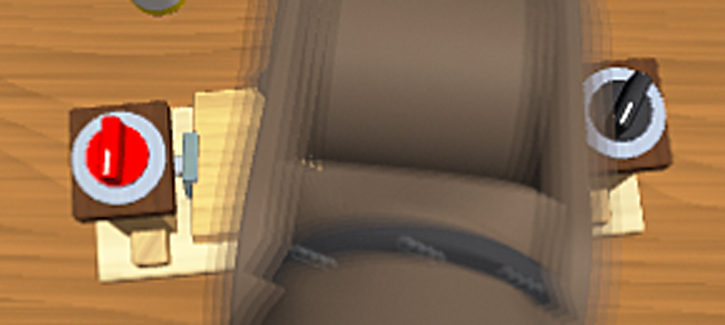

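The move was refused because every row needs all its fields. The view shows the arm above the board, with the red knob at crop position (118,155). I'll send the move again with complete rows.

>>> apply_moves([
  {"x": 0, "y": 0, "z": 10, "twist": -0.12},
  {"x": 0, "y": 0, "z": 25, "twist": -0.24},
  {"x": 0, "y": 0, "z": 40, "twist": -0.36},
  {"x": 0, "y": 0, "z": 55, "twist": -0.48},
  {"x": 0, "y": 0, "z": 65, "twist": -0.6},
  {"x": 0, "y": 0, "z": 75, "twist": -0.72},
  {"x": 0, "y": 0, "z": 80, "twist": -0.735},
  {"x": 0, "y": 0, "z": 85, "twist": -0.735},
])

```text
time: 2.5
ee_pos: [0.5303, 0.0201, 0.2449]
ee_rot: [[-0.999, 0.043, 0.002], [0.043, 0.999, 0.001], [-0.002, 0.001, -1.0]]
wrist_force: [0.1, -0.6, 1.1]
finger_gap: 0.0005
```

```bash
python3 m.py .528 .013 .2 177; python3 -c "
from h import *
shot('side','s2.png',(200,130,440,330),3)"
```

```text
t 2.5 pos [0.5303 0.0201 0.2449] yaw 177.5 q [-0.09  0.41  1.85  0.    0.88 -1.62] F [ 0.1 -0.6  1.1] gap 0.0005
shift [ 2.1 -7.2 44.9] twist 0.009
```

View pics/s2.png

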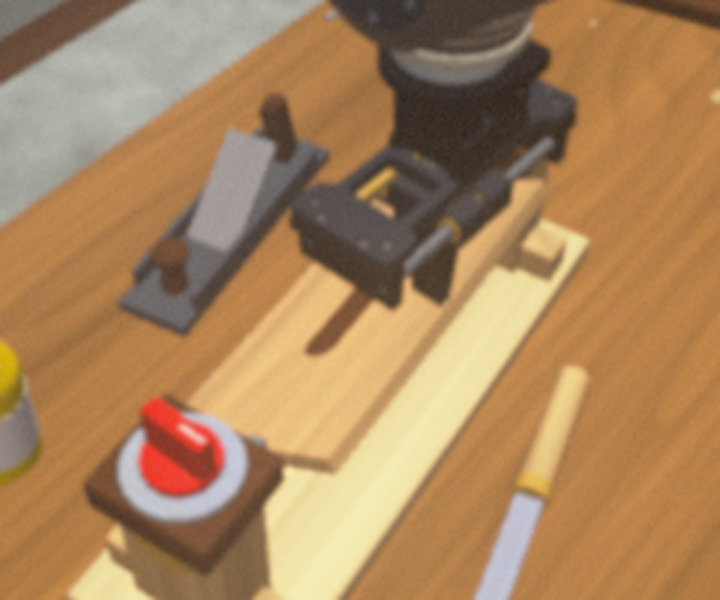

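The side view shows the fingertips at crop position (430,295), just above the board's raised half and clear of everything else. Now I'll press down to the level height.

>>> apply_moves([
  {"x": 1, "y": -2, "z": 6, "twist": 0},
  {"x": 2, "y": -4, "z": 12, "twist": 0},
  {"x": 2, "y": -7, "z": 18, "twist": 0},
  {"x": 2, "y": -7, "z": 24, "twist": 0},
  {"x": 2, "y": -7, "z": 30, "twist": 0},
  {"x": 2, "y": -7, "z": 36, "twist": 0},
  {"x": 2, "y": -7, "z": 41, "twist": 0},
  {"x": 2, "y": -7, "z": 45, "twist": 0},
])

```text
time: 3.22
ee_pos: [0.5277, 0.0132, 0.1986]
ee_rot: [[-0.999, 0.045, 0.0], [0.045, 0.999, 0.001], [-0.0, 0.001, -1.0]]
wrist_force: [-3.8, -0.4, 5.7]
finger_gap: 0.0007
```

>>> apply_moves([
  {"x": 0, "y": 0, "z": 0, "twist": 0},
  {"x": 0, "y": 0, "z": 0, "twist": 0},
  {"x": 0, "y": 0, "z": 0, "twist": 0},
  {"x": 0, "y": 0, "z": -20, "twist": 0},
  {"x": 0, "y": 0, "z": -50, "twist": 0},
  {"x": 0, "y": 0, "z": -85, "twist": 0},
  {"x": 0, "y": 0, "z": -115, "twist": 0},
  {"x": 0, "y": 0, "z": -130, "twist": 0},
])

```text
time: 3.88
ee_pos: [0.5282, 0.0131, 0.3324]
ee_rot: [[-0.999, 0.045, 0.005], [0.045, 0.999, 0.001], [-0.005, 0.001, -1.0]]
wrist_force: [0.1, 0.7, -0.1]
finger_gap: 0.0003
```

```bash
python3 m.py .568 .208 .33 177; python3 -c "
from h import *
shot('side','s3.png',(200,130,440,330),3)"
```

```text
t 3.8833 pos [0.5282 0.0131 0.3324] yaw 177.4 q [-0.1   0.31  1.74  0.    1.08 -1.63] F [ 0.1  0.7 -0.1] gap 0.0003
shift [-31.  196.5   2.8] twist 0.008
```

View pics/s3.png

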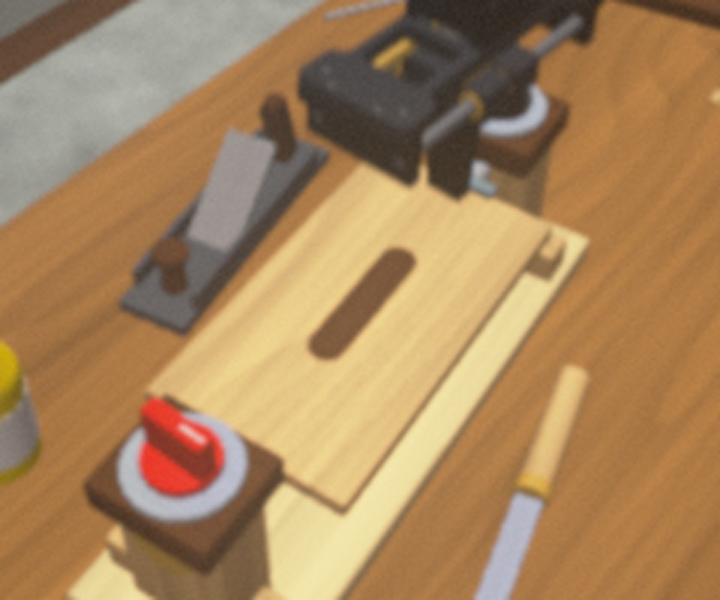

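The board now looks level in the side view, with its near edge running from crop position (345,510) to (550,232). I'll compute the tilt and the red bar's heading.

```bash
python3 - <<'E'
from h import *
a=np.array([.568,.208,.165]);b=np.array([.6045,-.1716,.165])
c=(a+b)/2;c[2]=.115;Y=(a-b);Y/=np.linalg.norm(Y);X=np.array([Y[1],-Y[0],0]);Z=np.array([0,0,1.])
o=np.array([(150,390),(550,232),(345,508)])/3+[200,130];print(o.round(1).tolist())
for t in(-10,-5,0,5,10):
    th=np.radians(t);x=np.cos(th)*X-np.sin(th)*Z;z=np.cos(th)*Z+np.sin(th)*X
    P=[c+sx*.075*x+sy*.14*Y+.007*z for sx,sy in((1,1),(-1,-1),(-1,1))]
    print(t,proj("side",P).round(1).tolist())
# side-image red bar
im=r.snapshot("side").astype(int);d=r.search_frame("lock_grip","side");print(d[0])
m=((im[...,0]>110)&(im[...,1]<90)&(im[...,2]<90)).astype(np.uint8);m[:, :235]=0;m[:,285:]=0
best=[]
from itertools import product
for L,dx,dy in product(np.arange(-5,30,2.5),np.arange(-8,9,2)/1000,np.arange(-8,9,2)/1000):
    u=np.cos(np.radians(L))*X-np.sin(np.radians(L))*Y; v=np.array([-u[1],u[0],0]);q=a+[dx,dy,0]
    bar=[q*[1,1,0]+Z*h+sx*.023*u+sy*.007*v for h in(.172,.204) for sx in(1,-1) for sy in(1,-1)]
    g=np.linspace(0,6.28,30); disc=[q*[1,1,0]+Z*.17+.0165*np.array([np.cos(k),np.sin(k),0]) for k in g]
    s=np.zeros_like(m)
    for pts in(bar,disc): cv2.fillConvexPoly(s,cv2.convexHull((proj("side",pts)*16).astype(np.int32)),1,shift=4)
    best.append((int((s!=m).sum()),L,dx,dy))
best.sort();print(m.sum(),best[:6])
i2=cv2.imread("pics/top0.png")[:,:,::-1].astype(int)
m=((i2[...,0]>110)&(i2[...,1]<90)&(i2[...,2]<90)).astype(np.uint8);m[:, :210]=0;m[:,265:]=0
best=[]
for L,dx,dy in product(np.arange(-5,30,2.5),np.arange(-8,9,2)/1000,np.arange(-8,9,2)/1000):
    u=np.cos(np.radians(L))*X-np.sin(np.radians(L))*Y; v=np.array([-u[1],u[0],0]);q=a+[dx,dy,0]
    bar=[q*[1,1,0]+Z*h+sx*.023*u+sy*.007*v for h in(.172,.204) for sx in(1,-1) for sy in(1,-1)]
    disc=[q*[1,1,0]+Z*.17+.0165*np.array([np.cos(k),np.sin(k),0]) for k in g]
    s=np.zeros_like(m)
    for pts in(bar,disc): cv2.fillConvexPoly(s,cv2.convexHull((proj("top",pts)*16).astype(np.int32)),1,shift=4)
    best.append((int((s!=m).sum()),L,dx,dy))
best.sort();print(m.sum(),best[:6])
E
```

```text
[[250.0, 260.0], [383.3, 207.3], [315.0, 299.3]]
-10 [[247.8, 255.5], [383.9, 207.1], [314.2, 300.5]]
-5 [[247.6, 257.3], [384.4, 205.0], [314.3, 298.6]]
0 [[247.6, 259.2], [384.6, 202.8], [314.1, 296.5]]
5 [[247.9, 261.3], [384.6, 200.5], [313.7, 294.2]]
10 [[248.4, 263.4], [384.4, 198.1], [313.0, 291.8]]
{'extent': [247.8, 264.6, 271.3, 298.0], 'p': 0.84}
914 [(480, np.float64(22.5), np.float64(-0.004), np.float64(0.006)), (482, np.float64(25.0), np.float64(-0.004), np.float64(0.006)), (485, np.float64(20.0), np.float64(-0.006), np.float64(0.006)), (485, np.float64(25.0), np.float64(-0.002), np.float64(0.006)), (488, np.float64(27.5), np.float64(-0.004), np.float64(0.006)), (489, np.float64(17.5), np.float64(-0.004), np.float64(0.006))]Traceback (most recent call last):
  File "<stdin>", line 30, in <module>
  File "h.py", line 11, in proj
    K,k,e,R=cam(n); P=np.array(P,float).reshape(-1,3)
            ~~~^^^
  File "h.py", line 4, in cam
    p=r.camera_params(n); return np.array(p["mtx"]),p["k1"],np.array(p["eye"]),np.array(p["attitude"])
ValueError: time passes only in moves, steps and waits
```

The board is level to within a few degrees. The colour mask caught wood as well as red, so I'll tighten it and cache the calibration.

```bash
sed -i 's/^def cam/import functools\n@functools.cache\ndef cam/' h.py; cat > knob.py <<'E'
from h import *
from itertools import product
a=np.array([.568,.208,0]);Y=np.array([-.0957,.9954,0]);X=np.array([.9954,.0957,0]);Z=np.array([0,0,1.])
g=np.linspace(0,6.28,30)
def fit(n,im,box,Ls):
    im=im.astype(int);R,G,B=im[...,0],im[...,1],im[...,2]
    m=((R>90)&(G<.45*R)&(B<.45*R)&(abs(G-B)<.15*R)).astype(np.uint8)
    k=np.zeros_like(m);k[box[1]:box[3],box[0]:box[2]]=1;m*=k;best=[]
    m=cv2.morphologyEx(m,cv2.MORPH_CLOSE,np.ones((5,5)))
    for L,dx,dy,rd in product(Ls,np.arange(-8,9,2)/1000,np.arange(-8,9,2)/1000,(.017,.02)):
        t=np.radians(L);u=np.cos(t)*X-np.sin(t)*Y;v=np.array([-u[1],u[0],0]);q=a+[dx,dy,0]
        bar=[q+Z*h+sx*.023*u+sy*.007*v for h in(.172,.204) for sx in(1,-1) for sy in(1,-1)]
        disc=[q+Z*.17+rd*np.array([np.cos(k),np.sin(k),0]) for k in g];s=np.zeros_like(m)
        for p in(bar,disc): cv2.fillConvexPoly(s,cv2.convexHull((proj(n,p)*16).astype(np.int32)),1,shift=4)
        best.append((int((s!=m).sum()),float(L),float(dx),float(dy),rd))
    best.sort();print(n,m.sum(),*best[:5],sep="\n ")
E
python3 - <<'E'
from knob import *
fit("top",cv2.imread("pics/top0.png")[:,:,::-1],(212,190,262,232),np.arange(-5,30,2.5))
fit("side",cv2.imread("pics/side0.png")[:,:,::-1],(236,255,285,305),np.arange(-5,30,2.5))
E
```

```text
top
 512
 (92, 5.0, -0.004, -0.002, 0.02)
 (92, 7.5, -0.004, -0.002, 0.02)
 (95, 10.0, -0.004, -0.002, 0.02)
 (96, 2.5, -0.004, -0.002, 0.02)
 (96, 12.5, -0.004, -0.002, 0.02)
side
 615
 (89, 5.0, -0.004, 0.002, 0.02)
 (91, 10.0, -0.004, 0.002, 0.02)
 (92, 7.5, -0.004, 0.002, 0.02)
 (96, 12.5, -0.004, 0.002, 0.02)
 (98, 5.0, -0.002, 0.002, 0.02)
```

Both cameras agree: the knob is at (0.564, 0.208), about 7° clockwise of its zero. I'll go above it with the gripper open.

>>> apply_moves([
  {"x": -4, "y": 30, "z": 0, "twist": 0},
  {"x": -8, "y": 65, "z": 0, "twist": 0},
  {"x": -13, "y": 100, "z": 0, "twist": -0.02},
  {"x": -18, "y": 135, "z": 0, "twist": -0.02},
  {"x": -23, "y": 165, "z": 0, "twist": -0.02},
  {"x": -27, "y": 185, "z": 0, "twist": -0.02},
  {"x": -27, "y": 196, "z": 0, "twist": -0.02},
  {"x": -27, "y": 196, "z": 0, "twist": -0.02},
], claw=1)

```text
time: 4.7
ee_pos: [0.5632, 0.2093, 0.3281]
ee_rot: [[-1.0, 0.023, 0.0], [0.023, 1.0, 0.001], [-0.0, 0.001, -1.0]]
wrist_force: [0.6, -1.0, -0.3]
finger_gap: 0.0485
```

```bash
python3 m.py .564 .208 .256 178.5; python3 -c "
from h import *
shot('side','s4.png',(180,160,380,340),3.5)"
```

```text
t 4.7 pos [0.5632 0.2093 0.3281] yaw 178.7 q [ 0.25  0.42  1.58  0.    1.14 -1.3 ] F [ 0.6 -1.  -0.3] gap 0.0485
shift [-0.8 -1.3 72.1] twist 0.004
```

View pics/s4.png

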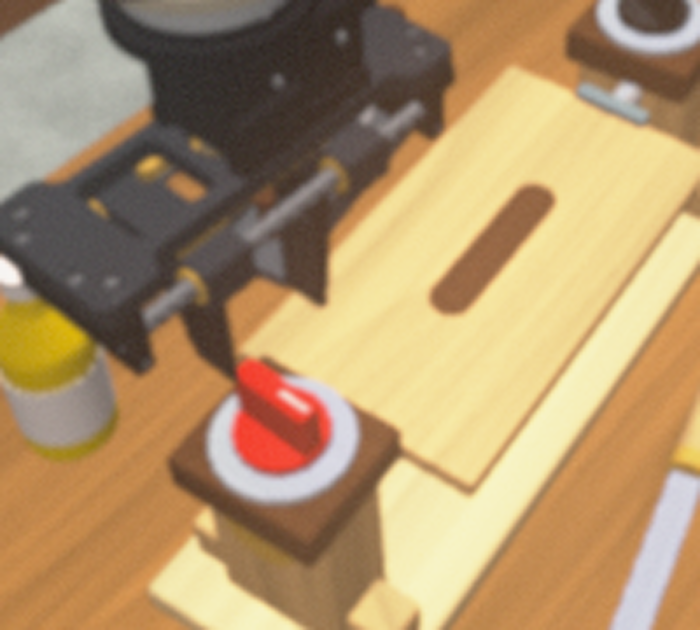

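The open fingers straddle the red bar, which is at crop position (280,410). I'll descend and check the bottle's clearance for the turn.

>>> apply_moves([
  {"x": 0, "y": -1, "z": 0, "twist": 0},
  {"x": 0, "y": -1, "z": 0, "twist": 0},
  {"x": 0, "y": -1, "z": 12, "twist": 0},
  {"x": 0, "y": -1, "z": 27, "twist": 0},
  {"x": 0, "y": -1, "z": 42, "twist": 0},
  {"x": 0, "y": -1, "z": 56, "twist": 0},
  {"x": 0, "y": -1, "z": 66, "twist": 0},
  {"x": 0, "y": -1, "z": 71, "twist": 0},
])

```text
time: 5.42
ee_pos: [0.5629, 0.206, 0.2563]
ee_rot: [[-1.0, 0.024, -0.001], [0.024, 1.0, 0.0], [0.001, 0.0, -1.0]]
wrist_force: [0.0, 0.6, 0.1]
finger_gap: 0.0945
```

>>> apply_moves([
  {"x": 0, "y": 0, "z": 0, "twist": 0},
  {"x": 0, "y": 0, "z": 0, "twist": 0},
  {"x": 0, "y": 0, "z": 0, "twist": 0},
  {"x": 0, "y": 0, "z": 0, "twist": 0},
  {"x": 0, "y": 0, "z": 0, "twist": 0},
  {"x": 0, "y": 0, "z": 0, "twist": 0},
  {"x": 0, "y": 0, "z": 0, "twist": 0},
  {"x": 0, "y": 0, "z": 0, "twist": 0},
], claw=-1)

```text
time: 6.08
ee_pos: [0.5629, 0.206, 0.2564]
ee_rot: [[-1.0, 0.024, -0.0], [0.024, 1.0, 0.0], [0.0, 0.0, -1.0]]
wrist_force: [1.1, 0.6, 0.1]
finger_gap: 0.0473
```

```bash
python3 m.py .564 .208 .256 178.5; python3 - <<'E'
from h import *
for z in(.1,.13,.16,.19): print(z,unproj("top",[(243,118)],z)[0].round(3),unproj("side",[(186,237)],z)[0].round(3))
E
```

```text
t 6.0833 pos [0.5629 0.206  0.2564] yaw 178.6 q [ 0.24  0.49  1.66  0.    0.99 -1.31] F [1.1 0.6 0.1] gap 0.0473
shift [-1.   2.   0.4] twist 0.002
0.1 [0.786 0.221 0.1  ] [0.802 0.194 0.1  ]
0.13 [0.773 0.214 0.13 ] [0.776 0.206 0.13 ]
0.16 [0.759 0.208 0.16 ] [0.75  0.219 0.16 ]
0.19 [0.745 0.202 0.19 ] [0.724 0.231 0.19 ]
```

The bottle stands at x ≈ 0.77, well clear of the gripper. I'll finish closing the fingers.

>>> apply_moves([
  {"x": 0, "y": 0, "z": 0, "twist": 0},
  {"x": 0, "y": 0, "z": 0, "twist": 0},
  {"x": 0, "y": 0, "z": 0, "twist": 0},
  {"x": 0, "y": 0, "z": 0, "twist": 0},
  {"x": 0, "y": 0, "z": 0, "twist": 0},
  {"x": 0, "y": 0, "z": 0, "twist": 0},
  {"x": 0, "y": 0, "z": 0, "twist": 0},
  {"x": 0, "y": 0, "z": 0, "twist": 0},
])

```text
time: 6.75
ee_pos: [0.563, 0.207, 0.2564]
ee_rot: [[-1.0, 0.024, 0.0], [0.024, 1.0, 0.002], [-0.0, 0.002, -1.0]]
wrist_force: [0.7, 7.8, -1.0]
finger_gap: 0.0141
```

```bash
python3 m.py .564 .208 .256 178.5; python3 -c "
from h import r;print(r.sense()['wrist_torque'])"
```

```text
t 6.75 pos [0.563  0.207  0.2564] yaw 178.6 q [ 0.24  0.49  1.66  0.    0.98 -1.31] F [ 0.7  7.8 -1. ] gap 0.0141
shift [-1.   1.   0.4] twist 0.002
[ 1.35279755 -0.27921316  0.03533081]
```

The bar is gripped with a 14.1 mm opening. A 7.8 N side force suggests the axis lies about 1 mm further in +y, so I'll correct for that and turn.

>>> apply_moves([
  {"x": 0, "y": 1, "z": 0, "twist": 0.1},
  {"x": 0, "y": 1.5, "z": 0, "twist": 0.2},
  {"x": 0, "y": 1.5, "z": 0, "twist": 0.3},
  {"x": 0, "y": 1.5, "z": 0, "twist": 0.4},
  {"x": 0, "y": 1.5, "z": 0, "twist": 0.5},
  {"x": 0, "y": 1.5, "z": 0, "twist": 0.6},
  {"x": 0, "y": 1.5, "z": 0, "twist": 0.7},
  {"x": 0, "y": 1.5, "z": 0, "twist": 0.8},
])

```text
time: 7.42
ee_pos: [0.5635, 0.2086, 0.2564]
ee_rot: [[-0.675, 0.737, 0.001], [0.737, 0.675, 0.002], [0.001, 0.003, -1.0]]
wrist_force: [4.0, 2.6, -2.9]
finger_gap: 0.0141
```

```bash
python3 m.py .563 .208 .256 104; python3 -c "
from h import r;print(r.sense()['wrist_torque'])"
```

```text
t 7.4167 pos [0.5635 0.2086 0.2564] yaw 132.5 q [ 0.24  0.49  1.66  0.    0.98 -0.5 ] F [ 4.   2.6 -2.9] gap 0.0141
shift [-0.1 -0.8  0.4] twist 0.497
[ 0.31081674 -0.79478029  0.07535179]
```

>>> apply_moves([
  {"x": 0, "y": 0, "z": 0, "twist": 0.08},
  {"x": 0, "y": 0, "z": 0, "twist": 0.16},
  {"x": 0, "y": 0, "z": 0, "twist": 0.24},
  {"x": 0, "y": 0, "z": 0, "twist": 0.3},
  {"x": 0, "y": 0, "z": 0, "twist": 0.36},
  {"x": 0, "y": 0, "z": 0, "twist": 0.4},
  {"x": 0, "y": 0, "z": 0, "twist": 0.43},
  {"x": 0, "y": 0, "z": 0, "twist": 0.46},
])

```text
time: 8.08
ee_pos: [0.5642, 0.209, 0.2565]
ee_rot: [[-0.276, 0.961, 0.003], [0.961, 0.276, 0.003], [0.002, 0.004, -1.0]]
wrist_force: [4.5, 3.0, -3.8]
finger_gap: 0.0138
```

```bash
python3 m.py .563 .208 .256 104; python3 -c "
from h import r;print(r.sense()['wrist_torque'])"
```

```text
t 8.0833 pos [0.5642 0.209  0.2565] yaw 106.0 q [ 0.24  0.49  1.66  0.    0.98 -0.04] F [ 4.5  3.  -3.8] gap 0.0138
shift [-0.7 -1.4  0.5] twist 0.036
[ 0.49200451 -0.87363142  0.10933303]
```

Torque is still low, so I'll ease on until the stop is felt.

>>> apply_moves([
  {"x": 0, "y": 0, "z": 0, "twist": 0.01},
  {"x": 0, "y": 0, "z": 0, "twist": 0.02},
  {"x": 0, "y": 0, "z": 0, "twist": 0.03},
  {"x": 0, "y": 0, "z": 0, "twist": 0.04},
  {"x": 0, "y": 0, "z": 0, "twist": 0.05},
  {"x": 0, "y": 0, "z": 0, "twist": 0.06},
  {"x": 0, "y": 0, "z": 0, "twist": 0.06},
  {"x": 0, "y": 0, "z": 0, "twist": 0.06},
])

```text
time: 8.75
ee_pos: [0.5643, 0.209, 0.2565]
ee_rot: [[-0.219, 0.976, 0.004], [0.976, 0.219, 0.003], [0.002, 0.004, -1.0]]
wrist_force: [1.6, 0.5, -1.4]
finger_gap: 0.0146
```

```bash
python3 m.py .563 .208 .256 104; python3 -c "
from h import r;print(r.sense()['wrist_torque'])"
```

```text
t 8.75 pos [0.5643 0.209  0.2565] yaw 102.6 q [0.24 0.49 1.66 0.   0.98 0.02] F [ 1.6  0.5 -1.4] gap 0.0146
shift [-0.7 -1.5  0.5] twist -0.024
[ 0.10721707 -0.45613488  0.71536377]
```

The wrist moment rose from 0.11 to 0.72 N m, so the knob is on its stop. Releasing and lifting off.

>>> apply_moves([
  {"x": 0, "y": 0, "z": 0, "twist": 0},
  {"x": 0, "y": 0, "z": 0, "twist": 0},
  {"x": 0, "y": 0, "z": 0, "twist": 0},
  {"x": 0, "y": 0, "z": 0, "twist": 0},
  {"x": 0, "y": 0, "z": 0, "twist": 0},
  {"x": 0, "y": 0, "z": 0, "twist": 0},
  {"x": 0, "y": 0, "z": -15, "twist": 0},
  {"x": 0, "y": 0, "z": -40, "twist": 0},
], claw=1)

```text
time: 9.42
ee_pos: [0.5635, 0.2086, 0.2947]
ee_rot: [[-0.218, 0.976, -0.001], [0.976, 0.218, 0.002], [0.002, -0.0, -1.0]]
wrist_force: [-0.3, -0.6, 0.0]
finger_gap: 0.0623
```

>>> apply_moves([
  {"x": 0, "y": 0, "z": -35, "twist": 0},
  {"x": 0, "y": 0, "z": -70, "twist": 0},
  {"x": 30, "y": 0, "z": -90, "twist": 0},
  {"x": 60, "y": 0, "z": -90, "twist": 0},
  {"x": 100, "y": -20, "z": -90, "twist": 0},
  {"x": 135, "y": -40, "z": -90, "twist": 0},
  {"x": 170, "y": -60, "z": -90, "twist": 0},
  {"x": 200, "y": -80, "z": -90, "twist": 0},
])

```text
time: 10.08
ee_pos: [0.4401, 0.3877, 0.3852]
ee_rot: [[-0.218, 0.976, -0.001], [0.976, 0.218, 0.002], [0.002, -0.001, -1.0]]
wrist_force: [0.2, -0.5, -0.1]
finger_gap: 0.0949
```

```bash
python3 - <<'E'
from knob import *
shot("top","t5.png",(180,130,480,290),2.6)
fit("top",r.snapshot("top"),(205,185,262,235),np.arange(60,95,3))
print(r.sense()["ee_pos"],r.sense()["wrist_force"])
E
```

```text
top
 503
 (90, 75.0, -0.004, 0.0, 0.02)
 (94, 81.0, -0.004, -0.002, 0.02)
 (95, 81.0, -0.004, 0.0, 0.02)
 (96, 75.0, -0.004, -0.002, 0.02)
 (98, 72.0, -0.004, 0.0, 0.02)
[0.43839014 0.38905279 0.38553769] [-0.26246624 -0.87272979  0.57149366]
```

View pics/t5.png

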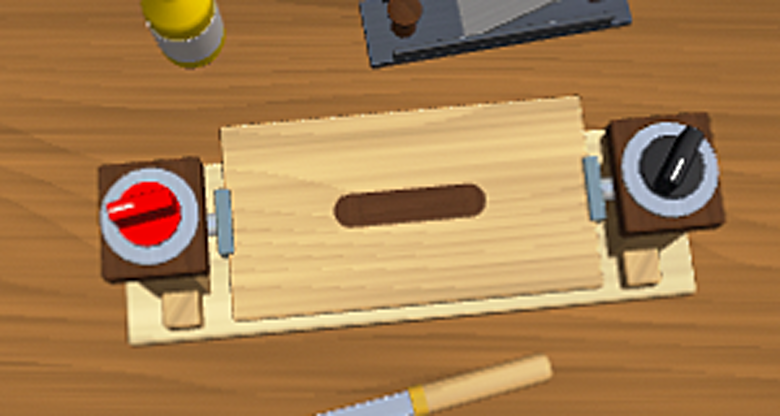

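The red bar at crop position (145,208) now lies about 78° round, at its stop. The board's corners match a level board, the black knob is unchanged and the arm is clear, so I'm handing in.

```bash
python3 -c "
from h import r;print(r.job_done())"
```

```text
the job is handed in; nothing more can be done
None
```

The board is level, the red knob is at its clockwise stop, and the job was handed in at about 10 s of the 51 s allowed. `job_done()` gave no verdict.

**What I did**
- I pressed the board's raised robot-side edge down with closed fingers, from about 30° to level.
- I then gripped the red knob's bar, turned it clockwise to the stop, let go and moved the arm clear.

**Last checks**
- **Board:** the side-view fit after pressing put it within about 4° of level. In the final top view I checked the corners by eye, and they match a level board.
- **Red knob:** the wrist moment rose from 0.11 to 0.72 N m at the stop. The final image fit reads 75–81°, against 80° for the stop.
- **Black knob:** it looks unchanged in the final picture; I did not measure it.
- **Arm:** it is clear of everything, with wrist force near zero.

**What went wrong**
- One move call was refused because its rows were incomplete.
- My first fit of the knob's angle was thrown off because its colour mask also caught wood; I tightened the mask and ran it again.
- At the stop the grip slipped a little on the bar. The tool ended about 3° past the expected stop angle.

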